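# Let back the ratchet drum of a wrench loading fixture

### The job

The wrench is out of the loading fixture, so let its ratchet drum back for the next one. Lift the pawl by its pin and throw it right over so that it stays clear of the toothed wheel, swing the chrome lever back up near its rubber stop, then drop the pawl into the last tooth gap before the stop and push the lever back until you feel the pawl take it firmly, without forcing it. Leave the drum locked like that, resting back on a pawl that is fully home in its gap, and do not disturb the loose parts lying beside the fixture.

Things in the scene. Friction and masses are not known exactly. Their poses are not given: they have to be found in the camera images.
- fixture: Loading fixture fixed to the bench: steel base 225 x 220 x 14 mm and polished gear housing, 112 mm across. Origin on the bench under the housing's front end, z up; x is the drum's level axis, 100 mm above the bench, pointing from the housing to the toothed wheel, away from the robot; the pawl is on the +y side, the lever on the -y side.
- drum (a joint): Turn of drum, lever and toothed wheel about the fixture's +x axis, rad. The lever leans 0.209 + value from upright towards -y. -0.12: lever on its rubber stop; 0: last tooth before the stop bears on the seated pawl; growing: lever going down (loading), at most 1.42. Starts at 0.69 to 1.3. The gear train is stiff: the drum stays where it is left and takes about 2.5 to 4 N at the knob to swing.
- drum_axis (a point): Point on the drum's axis in the plane of the lever: x 0, y 0, z 100 mm in the fixture's frame. Does not move. (Pushed firmly against the seated pawl, the drum gives by about 0.03 rad past the lock values, to -0.03 at the last tooth.)
- lever_knob (a point): Centre of the black ball knob, 36 mm across, on the end of the chrome lever (rod 16 mm thick), 220 mm from drum_axis. It swings on a circle about drum_axis in the fixture's y-z plane; with the drum at 0 it is 315 mm above the bench.
- pawl (a joint): Lift of the pawl, rad, about the fixture's -x axis (nose goes up and over to +y). 0: nose fully home in a gap, against the tooth; 0 to 0.19: nose on a tooth's slope, as at the start; above 0.25: clear of the teeth. Past about 1.2 it is over centre and falls by its own weight onto its rest lug at 1.80 and stays there; short of that it falls back to the teeth.
- pawl_pivot (a point): Axis of the pawl's pivot bolt, fixed: x 58, y 82, z 127 mm in the fixture's frame.
- pawl_grip (a point): Where to take the pawl: on its round chrome pin, 14 mm thick, level along the fixture's x, in front of the toothed wheel; bare from 24 mm short of this point to 22 mm beyond it. In the fixture's frame x is 93 mm; seen along x it circles the pivot at 46 mm: 41 mm to -y and 20 mm above it with the pawl home, 29 mm to +y and 36 mm above with the pawl on its lug.
- pawl_nose (a point): The steel pawl, 14 mm thick, with its pin; its nose drops between the teeth. This point is the middle of the nose's rounded tip, 6 mm thick.
- wheel_face (a point): Dark toothed wheel on the drum, 124 mm across the tips, 16 mm thick; point: centre of its front face. Its 18 teeth lock every 0.349 rad: at drum 0, 0.349, 0.698. The pawl stops it turning back (value falling); turned on, it clicks. Tooth and pawl bear 150 N (about 40 N of push at the knob). Dropped with the drum between 0.02 and 0.33, the pawl will hold at 0 when the lever is pushed back; below 0 it rides high on a tooth and the drum must first go on past 0.
- alignment_puck: Cream ceramic puck lying flat, 64 mm across, 18 mm high; origin under its centre. Bystander.
- quick_coupler: Violet stepped coupler standing upright, 42 mm across, 48 mm high; origin under its centre. Bystander.
- breaker_head: Nickel-plated breaker bar head lying on the bench, 118 mm long, 30 mm wide, 28 mm high; origin under its middle, x along it. Bystander.

How it is judged:
By the outcome, as a careful person would: the job done as asked, in the order asked, and still so for the second after the job is handed in, with the robot touching nothing.
It also fails if it takes over 70 s, if anything falls off the work surface, if the arm or the gripper's body presses on something with over 40 N, if the wrist force passes 120 N, or if a joint passes its speed limit or range.

### The arm

A 7-joint arm with a two-finger parallel gripper is mounted at the origin on the work surface. World frame = base frame: x ahead of the robot, y to its left, z up, the work surface at z = 0. Lengths are in m, angles in rad, forces in N, time in s.
With the tool pointing down it reaches from about 0.35 to 0.9 m from the base axis. Payload 19.9 kg.
Tool frame: the origin (TCP) lies midway between the tips of the shut fingers; the grasp point (between the pads) lies 19 mm behind it; z points along the fingers, x is the direction in which the jaws open and shut, and the axes are right-handed (so a half turn about z gives the same grasp; the last joint's range is limited). The gripper opens to 85 mm and grips with 20 to 120 N. Pads are 22 mm wide; open, the fingers measure 114 mm over their backs; the gripper's body (76 mm by 85 mm) begins 54 mm behind the grasp point. The pads swing forward as they close: fully open they stand 13 mm farther back than shut.
Start: joints at [1.226, 0.417, -0.01, 1.614, 0.005, 1.111, -0.053], TCP at [0.187, -0.596, 0.231] pointing down, gripper open.
Joint ranges: [-2.81, 2.81], [-0.39, 2.02], [-1.27, 1.25], [0.06, 2.57], [-1.19, 4.33], [0.19, 2], [-2.82, 2.82]. Speed limits (rad/s): [1.89, 1.89, 2.39, 2.39, 3.01, 3.01, 3.01].

### API

Orientations are given as a 3x3 rotation matrix whose columns are the frame's x, y, z axes.
In Python, from workcell import manip gives the robot as it stands.
- The arm moves only by the tool apply_moves, never from a script. Its argument "targets" is one flat list of numbers, 5 for each row, row after row: the closure, from 0 (fully open) to 1 (shut), then the shift along the tool's x, y, z in m, then the turn about the tool's z in degrees. In form: [claw, dx, dy, dz, spin, claw, dx, dy, dz, spin, ...]. A call has 1 to 10 rows; each row shifts and turns the commanded pose from where the row before left it, along the tool's axes as they then stand; what a row does not reach is not made up. A row lasts 1/12 s, in which the tool goes at most 41.7 mm and 7.16 degrees, less where a joint would pass 70% of its speed; a pose out of reach is approached as far as the arm can. A call with a gripper value outside its range is refused whole. The fingers move at their own pace and stop on an object; the grip force is fixed at half the most. Time passes only in rows, so rows that do not move let the fingers close. It gives the time, the measured TCP pose, the force and the opening at its end, in the units of the state.
- manip.observe(): the state, without advancing time (a new reading comes with each control period).
- manip.camera(name): name is "side" or "top" or "wrist"; returns a dict with "img" (384x512x3 uint8, blue, green, red), "K" (3x3 intrinsics, pixels), "R" (3x3) and "t" (3): a world point X has camera coordinates R X + t. Camera axes: x right, y down, z forward; pixel columns grow to the right and rows downward; lengths in m; the calibration is good to about 2 mm. A picture is of the moment at which its call begins. There is no depth.
- manip.hand_in(): hands the job in, once; it reports no verdict.
The state is a dict: "clock": time; "joint_pos": joint angles; "qvel": joint speeds; "joint_efforts": joint torques, N m; "eef_pos": TCP position; "tcp_rot": TCP orientation; "force": force on the tool from outside, world axes, zero at the start; "ft_torque": the same for the moment, N m; "opening": opening from 0.0 (shut) to 1.0 (fully open).
Only numpy, scipy, OpenCV 4.12 (cv2) and the standard library are available. Lean on these libraries where they do the work, as an engineer would, in place of code of your own. Each camera call takes 0.05 s, during which the arm holds its last target. There are 200 camera calls.

## Working session

There is one attempt and no reset: what is moved stays moved. The work goes in short steps, Python scripts to look and compute and a tool call to move; the robot and the scene stay as the last step left them, time stands still between calls to the robot, and variables do not carry over. Pictures are saved under pics/ and viewed, about 8 in all and at most 12, crops included, and the job is handed in when it is done.

Besides the shell and the picture viewer there is one more tool, called as name(argument=value, ...), one argument or row to a line, values as JSON. apply_moves: Moves the arm, as the interface text tells. Its arguments: {"type":"object","properties":{"targets":{"type":"array","items":{"type":"number"}}},"required":["targets"]}

```bash
mkdir -p pics; cat > h.py <<'E'
import numpy as np, cv2
from workcell import manip
def snap(n,f,crop=None,s=1):
    c=manip.camera(n); im=c["img"]
    if crop: x0,y0,x1,y1=crop; im=im[y0:y1,x0:x1]
    if s!=1: im=cv2.resize(im,None,fx=s,fy=s,interpolation=cv2.INTER_CUBIC)
    cv2.imwrite("pics/"+f,im); return c
def proj(c,X):
    p=c["K"]@(c["R"]@np.asarray(X,float).T+np.asarray(c["t"]).reshape(3,1)); return (p[:2]/p[2]).T
E
python3 - <<'E'
from h import *
np.set_printoptions(precision=4,suppress=True)
o=manip.observe(); print(o)
a=snap("side","s1.png",s=1.5);b=snap("top","t1.png",s=1.5)
for c in(a,b): print(c["K"],c["R"],c["t"],-c["R"].T@c["t"])
E
```

```text
{'clock': 0.0, 'joint_pos': array([ 1.2255,  0.418 , -0.0103,  1.6142,  0.0047,  1.1107, -0.053 ]), 'qvel': array([-0.0002, -0.0014, -0.0008,  0.0014, -0.002 ,  0.0001, -0.0002]), 'joint_efforts': array([ -0.0015, -86.4446,   0.6779, -43.49  ,   0.0191,   0.0073,
        -0.    ]), 'eef_pos': array([ 0.1868, -0.5961,  0.2307]), 'tcp_rot': array([[ 0.2991, -0.9542, -0.0004],
       [-0.9542, -0.2991,  0.0012],
       [-0.0012,  0.0001, -1.    ]]), 'force': array([0.5108, 0.5719, 0.4574]), 'ft_torque': array([-0.0288,  0.0016, -0.0452]), 'opening': 0.9993308437543399}
[[445.9187   0.     256.1916]
 [  0.     445.9187 196.2876]
 [  0.       0.       1.    ]] [[-0.8303 -0.5572 -0.0016]
 [-0.4009  0.5994 -0.6928]
 [ 0.387  -0.5746 -0.7212]] [0.5655 0.3606 0.8545] [0.2835 0.59   0.867 ]
[[387.1472   0.     256.0587]
 [  0.     387.1472 198.8354]
 [  0.       0.       1.    ]] [[ 0.006  -0.9987  0.0511]
 [-0.9884 -0.0137 -0.1514]
 [ 0.1519 -0.0496 -0.9872]] [0.0099 0.6488 0.8225] [0.5162 0.0596 0.9097]
```

View pics/s1.png

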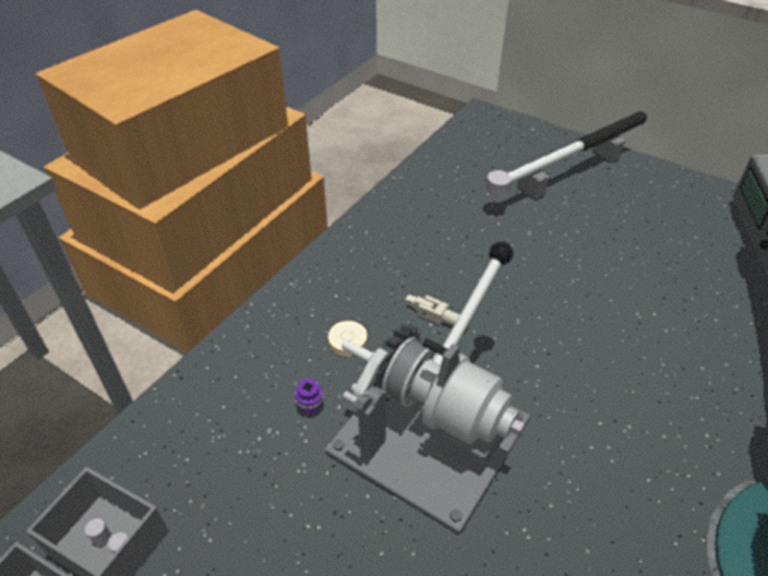

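View pics/t1.png

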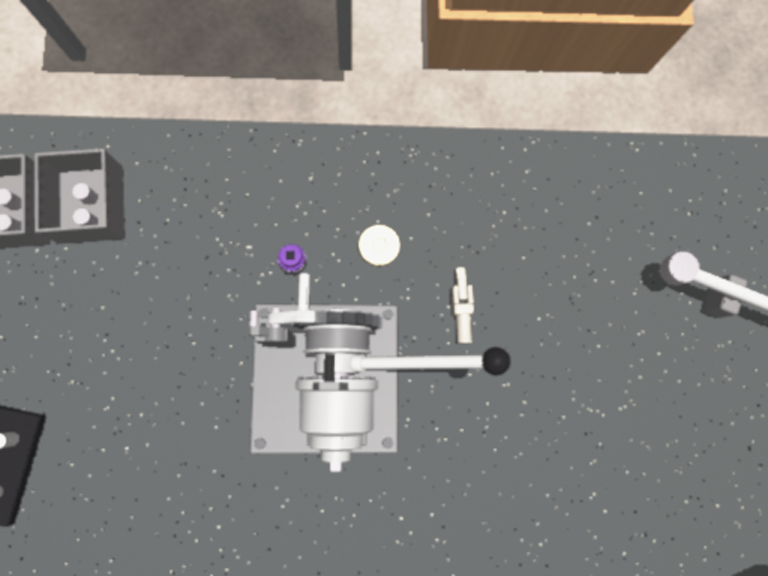

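The side view shows the knob at (501,253), the pin's free end at (336,344) and the violet coupler at (308,395). The top view shows the knob at (496,361), the pin end at (303,277), and base bolts at (260,443), (388,442) and (388,314). All of these are in 1.5x pixels. Next I'll fit the fixture pose.

```bash
cat >> h.py <<'E'
def T(p,q):
    x,y,a=p[:3]; c,s=np.cos(a),np.sin(a); q=np.atleast_2d(q).astype(float)
    return np.c_[x+c*q[:,0]-s*q[:,1], y+s*q[:,0]+c*q[:,1], q[:,2]]
def knob(d): return [0,-.22*np.sin(.209+d),.1+.22*np.cos(.209+d)]
def pin(l,x=.093):
    a=np.arctan2(.020,-.041)-l; return [x,.082+.0456*np.cos(a),.127+.0456*np.sin(a)]
E
python3 - <<'E'
from h import *
from scipy.optimize import least_squares
np.set_printoptions(precision=4,suppress=True)
a=manip.camera("side");b=manip.camera("top")
def lift(c,uv,z):
    d=c["R"].T@np.linalg.solve(c["K"],[uv[0]/1.5,uv[1]/1.5,1]);o=-c["R"].T@c["t"];return o+d*(z-o[2])/d[2]
B=[lift(b,u,.016) for u in[(260,443),(388,442),(388,314)]];print(np.array(B))
v=B[0]-B[1]; yaw0=np.arctan2(-v[0],v[1]); v=B[2]-B[1]; print(yaw0,np.arctan2(v[1],v[0]))
def r(p):
    k=T(p,knob(p[3]));t=T(p,pin(p[4],.115))
    return np.r_[(proj(b,k)-np.array([496,361])/1.5).ravel(),(proj(a,k)-np.array([501,253])/1.5).ravel(),
     (proj(b,t)-np.array([303,275])/1.5).ravel(),(proj(a,t)-np.array([336,344])/1.5).ravel(),(p[2]-yaw0)*100,(p[4]-.1)*5]
s=least_squares(r,[.5,0,0,.9,.1]);p=s.x;print(p,s.fun)
print("knob",T(p,knob(p[3])),"pin",T(p,pin(p[4])),"knob0",T(p,knob(0)),"pin over",T(p,pin(1.8)))
for n,uv,z in[("coup",(291,257),.045),("puck",(379,245),.018),("head",(463,305),.02)]:
    print(n,lift(b,uv,z))
np.save("p.npy",p)
E
```

```text
[[0.4336 0.198  0.016 ]
 [0.4353 0.0075 0.016 ]
 [0.6291 0.0085 0.016 ]]
0.009017163741193327 0.005026106818142591
[0.5497 0.0855 0.0048 0.9443 0.1775] [-0.7516 -0.507  -0.7574  0.5503 -1.2503 -1.2723  3.4548 -1.1347 -0.4255
  0.3874]
knob [[ 0.5507 -0.1156  0.1892]] pin [[0.6425 0.1311 0.1539]] knob0 [[0.55   0.0399 0.3152]] pin over [[0.6422 0.1967 0.1624]]
coup [0.7104 0.1575 0.045 ]
puck [0.7383 0.0233 0.018 ]
head [ 0.6442 -0.1084  0.02  ]
```

Knob, pin and pose are consistent, apart from about 3 px on the pin end in the side view. I'll go above the pin and look from close by. The first rows raise the tool and spin it so the jaws open along world y.

apply_moves(
  targets=[0, 0, 0, -0.04, 5.8, 0, 0, 0, -0.04, 5.8, 0, 0, 0, -0.04, 5.8, 0, -0.0303, -0.019, 0, 0, 0, -0.0303, -0.019, 0, 0, 0, -0.0303, -0.019, 0, 0, 0, -0.0303, -0.019, 0, 0, 0, -0.0303, -0.019, 0, 0, 0, -0.0303, -0.019, 0, 0, 0, -0.0303, -0.019, 0, 0],
)

```text
clock: 1.03
eef_pos: [0.3205, -0.3826, 0.3513]
tcp_rot: [[0.0, -1.0, -0.0], [-1.0, -0.0, -0.0], [0.0, 0.0, -1.0]]
force: [1.1, -0.8, -0.3]
opening: 1.001
```

apply_moves(
  targets=[0, -0.0303, -0.019, 0, 0, 0, -0.0303, -0.019, 0, 0, 0, -0.0303, -0.019, 0, 0, 0, -0.0303, -0.019, 0, 0, 0, -0.0303, -0.019, 0, 0, 0, -0.0303, -0.019, 0, 0, 0, -0.0303, -0.019, 0, 0, 0, -0.0303, -0.019, 0, 0, 0, -0.0303, -0.019, 0, 0, 0, -0.0303, -0.019, 0, 0],
)

```text
clock: 1.87
eef_pos: [0.5104, -0.0796, 0.3514]
tcp_rot: [[-0.0, -1.0, 0.0], [-1.0, 0.0, -0.0], [0.0, -0.0, -1.0]]
force: [0.5, -0.8, -0.7]
opening: 1.002
```

apply_moves(
  targets=[0, -0.0303, -0.019, 0, 0, 0, -0.0303, -0.019, 0, 0, 0, -0.0303, -0.019, 0, 0, 0, -0.0303, -0.019, 0, 0, 0, -0.0303, -0.019, 0, 0, 0, -0.0303, -0.019, 0, 0, 0, -0.0303, -0.019, 0, 0, 0, 0, 0, 0, 0, 0, 0, 0, 0, 0],
)

```text
clock: 2.62
eef_pos: [0.643, 0.133, 0.3502]
tcp_rot: [[0.003, -1.0, -0.002], [-1.0, -0.003, 0.001], [-0.001, 0.002, -1.0]]
force: [0.1, -0.0, 0.6]
opening: 1.0
```

```bash
python3 - <<'E'
from h import *
np.set_printoptions(precision=4,suppress=True)
o=manip.observe(); print(o["clock"],o["eef_pos"],o["tcp_rot"],o["joint_pos"],o["force"])
c=snap("wrist","w1.png",s=1.5); p=np.load("p.npy")
print(c["K"],-c["R"].T@c["t"]); print("pred pin(x1.5)",1.5*proj(c,T(p,[pin(p[4],x) for x in(.069,.093,.115)])))
c=snap("side","s2.png",(195,200,345,310),5)
E
```

```text
2.6167 [0.643  0.133  0.3502] [[ 0.003  -1.     -0.0017]
 [-1.     -0.003   0.0009]
 [-0.0009  0.0017 -1.    ]] [ 0.1065  0.4453 -0.5224  1.3549  0.2184  1.3998 -1.9784] [ 0.1156 -0.03    0.6061]
[[290.3116   0.     259.9598]
 [  0.     290.3116 192.4417]
 [  0.       0.       1.    ]] [0.7202 0.1334 0.4937]
pred pin(x1.5) [[392.4879 281.7483]
 [392.5206 252.9182]
 [392.5518 225.4137]]
```

View pics/w1.png

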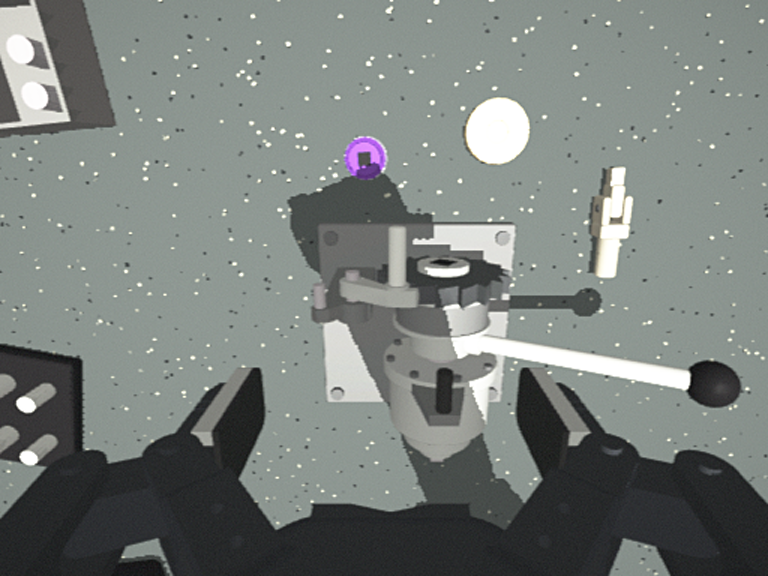

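View pics/s2.png

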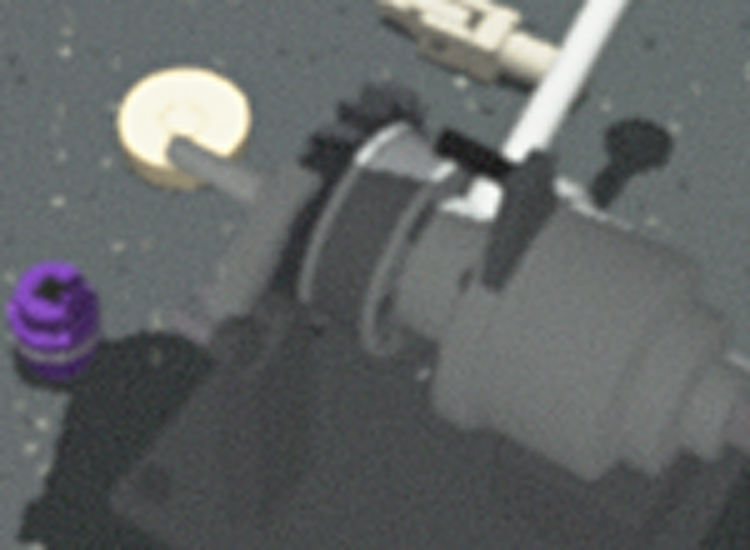

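In the wrist picture the pin runs from (399,285) to its end at (398,228), and the knob is at (714,384). The side crop shows the pin end at crop (178,152), raw (230.6,230.4), so my first reading was about 6 px off. I'll refit with this.

```bash
python3 - <<'E'
from h import *
from scipy.optimize import least_squares
np.set_printoptions(precision=4,suppress=True)
a=manip.camera("side");b=manip.camera("top");w=manip.camera("wrist")
def r(p):
    k=T(p,knob(p[3]));t=T(p,pin(p[4],.115))
    f=lambda c,X,u:(proj(c,X)-np.array(u)/1.5).ravel()
    return np.r_[f(b,k,(496,361)),f(a,k,(501,253)),f(w,k,(714,384)),f(b,t,(303,275)),f(a,t,(346,345.6)),f(w,t,(398,229)),(p[2]-.007)*200,(p[4]-.1)*5]
s=least_squares(r,[.5,0,0,.9,.1]);p=s.x;print(p,s.fun)
print("knob",T(p,knob(p[3])),"pin",T(p,pin(p[4])),"knob0",T(p,knob(0)),"pin over",T(p,pin(1.8)),T(p,[.058,.082,.127]))
np.save("p.npy",p)
E
```

```text
[0.5469 0.0804 0.0121 0.8987 0.0836] [ 0.8901  0.0481  0.4953 -2.4262 -2.4317  0.1552  2.2367  0.6912 -0.0176
 -2.4978 -1.1701 -0.2518  1.0132 -0.0818]
knob [[ 0.5493 -0.1164  0.1983]] pin [[0.6394 0.1243 0.1503]] knob0 [[0.5474 0.0347 0.3152]] pin over [[0.6386 0.1923 0.1624]] [[0.6039 0.1631 0.127 ]]
```

apply_moves(
  targets=[0, 0.008, -0.002, 0.03, 0, 0, 0, 0, 0.03, 0, 0, 0, 0, 0.03, 0, 0, 0, 0, 0.03, 0, 0, 0, 0, 0.03, 0, 0, 0, 0, 0.03, 0, 0.3, 0, 0, 0.02, 0, 0.4, 0, 0, 0.019, 0, 0.5, 0, 0, 0, 0],
)

```text
clock: 3.62
eef_pos: [0.6432, 0.1213, 0.1289]
tcp_rot: [[-0.001, -1.0, -0.005], [-1.0, 0.001, -0.001], [0.001, 0.005, -1.0]]
force: [0.4, -0.3, -0.3]
opening: 0.601
```

```bash
python3 - <<'E'
from h import *
np.set_printoptions(precision=4,suppress=True)
o=manip.observe(); print(o["clock"],o["eef_pos"],o["force"],o["opening"])
c=snap("wrist","w2.png",(120,110,400,320),2.7)
E
```

```text
3.6167 [0.6432 0.1213 0.1289] [ 0.3715 -0.3322 -0.3027] 0.6014922058302931
```

View pics/w2.png

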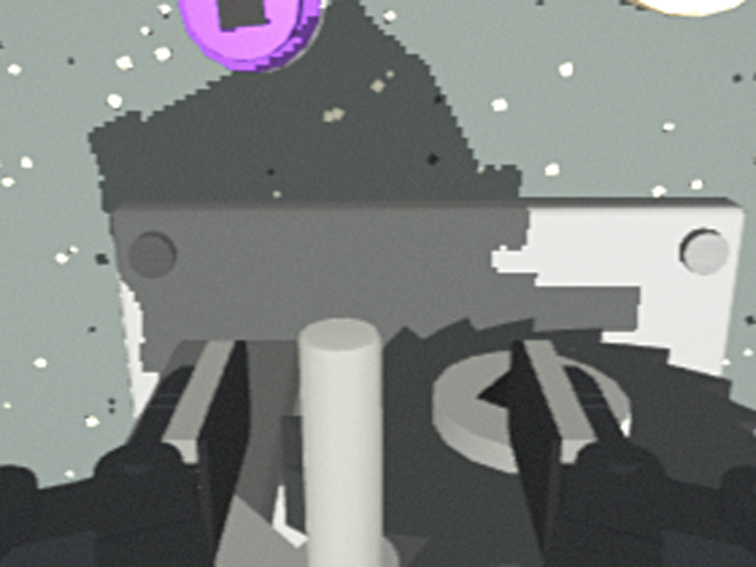

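The pin is centred at crop column 341 against 378 midway between the pads, so it lies about 6 mm further to +y. I'll correct for that and close.

apply_moves(
  targets=[0.5, -0.006, 0, 0, 0, 0.7, 0, 0, 0, 0, 0.9, 0, 0, 0, 0, 1, 0, 0, 0, 0, 1, 0, 0, 0, 0, 1, 0, 0, 0, 0, 1, 0, 0, 0, 0],
)

```text
clock: 4.25
eef_pos: [0.6455, 0.128, 0.1338]
tcp_rot: [[-0.001, -1.0, 0.002], [-1.0, 0.001, -0.001], [0.001, -0.002, -1.0]]
force: [-3.0, -5.1, 8.5]
opening: 0.144
```

apply_moves(
  targets=[1, -0.0048, 0, -0.0063, 0, 1, -0.0058, 0, -0.0054, 0, 1, -0.0067, 0, -0.0044, 0, 1, 0, 0, 0, 0],
)

```text
clock: 4.58
eef_pos: [0.6457, 0.1433, 0.1509]
tcp_rot: [[-0.002, -1.0, 0.001], [-1.0, 0.002, -0.005], [0.005, -0.001, -1.0]]
force: [-10.0, -19.7, 22.6]
opening: 0.139
```

apply_moves(
  targets=[1, -0.0053, 0, -0.0051, 0, 1, -0.0078, 0, -0.0018, 0, 1, 0, 0, 0, 0],
)

```text
clock: 4.83
eef_pos: [0.6459, 0.1588, 0.1578]
tcp_rot: [[-0.0, -1.0, 0.003], [-1.0, 0.0, -0.001], [0.001, -0.003, -1.0]]
force: [-3.2, -8.6, 15.7]
opening: 0.138
```

apply_moves(
  targets=[1, -0.0079, 0, -0.0019, 0, 1, -0.0079, 0, 0.001, 0, 1, -0.0076, 0, 0.0023, 0, 1, 0, 0, 0, 0],
)

```text
clock: 5.17
eef_pos: [0.6467, 0.1835, 0.1555]
tcp_rot: [[0.0, -1.0, 0.005], [-1.0, -0.0, 0.001], [-0.001, -0.005, -1.0]]
force: [10.9, 3.8, -0.7]
opening: 0.136
```

apply_moves(
  targets=[1, -0.0071, 0, 0.0036, 0, 1, -0.0026, 0, 0.0018, 0, 1, 0, 0, 0, 0],
)

```text
clock: 5.42
eef_pos: [0.6467, 0.1922, 0.1497]
tcp_rot: [[-0.0, -1.0, 0.004], [-1.0, 0.0, 0.0], [-0.0, -0.004, -1.0]]
force: [10.8, 0.7, -3.7]
opening: 0.144
```

apply_moves(
  targets=[0.5, 0, 0, 0, 0, 0.3, 0, 0, 0, 0, 0, 0, 0, 0, 0, 0, 0, 0, 0, 0, 0, 0, 0, 0, 0, 0, 0, 0, 0, 0, 0, 0, 0, -0.03, 0, 0, 0, 0, -0.04, 0, 0, 0, 0, -0.04, 0, 0, 0, 0, -0.04, 0],
)

```text
clock: 6.25
eef_pos: [0.6445, 0.1924, 0.3003]
tcp_rot: [[0.0, -1.0, -0.0], [-1.0, -0.0, 0.0], [-0.0, 0.0, -1.0]]
force: [0.1, 0.0, 0.1]
opening: 0.999
```

apply_moves(
  targets=[0, 0, 0, -0.04, 0, 0, 0, 0, -0.02, -7, 0, 0, 0, 0, -7, 0, 0, 0, 0, -7, 0, 0, 0, 0, -7, 0, 0, 0, 0, -7, 0, 0, 0, 0, -7, 0, 0, 0, 0, -7, 0, 0, 0, 0, -7, 0, 0, 0, 0, -7],
)

```text
clock: 7.08
eef_pos: [0.6448, 0.1924, 0.3585]
tcp_rot: [[0.894, -0.448, -0.0], [-0.448, -0.894, 0.0], [-0.0, 0.0, -1.0]]
force: [0.7, -0.2, 0.3]
opening: 1.002
```

apply_moves(
  targets=[0, 0, 0, 0, -7, 0, 0, 0, 0, -7, 0, 0, 0, 0, -7, 0, 0, 0, 0, -6, 0, 0, 0, 0, 0],
)

```text
clock: 7.5
eef_pos: [0.6449, 0.1923, 0.3584]
tcp_rot: [[1.0, 0.005, -0.0], [0.005, -1.0, 0.0], [-0.0, -0.0, -1.0]]
force: [-0.3, 0.4, -0.7]
opening: 1.002
```

```bash
python3 - <<'E'
from h import *
np.set_printoptions(precision=4,suppress=True)
o=manip.observe(); print(o["clock"],o["eef_pos"],o["tcp_rot"],o["joint_pos"],o["force"],o["opening"])
c=snap("side","s3.png",(180,150,380,300),3.75)
E
```

```text
7.5 [0.6449 0.1923 0.3584] [[ 1.      0.0055 -0.0004]
 [ 0.0055 -1.      0.0002]
 [-0.0004 -0.0002 -1.    ]] [ 0.1851  0.5451 -0.8305  1.2883  0.3944  1.4732 -0.6023] [-0.3376  0.4473 -0.7231] 1.0015212076678102
```

View pics/s3.png

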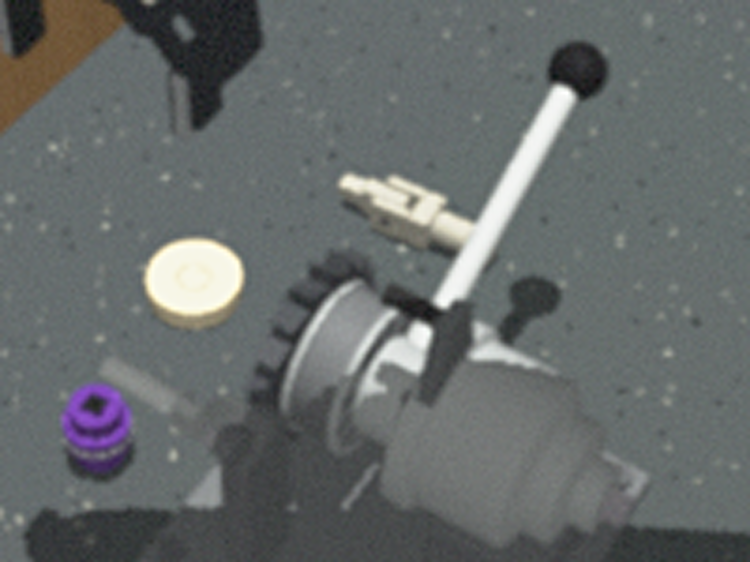

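The pawl lies over on its rest lug with its pin end at crop (105,365). The lever has not moved, and the bystanders are where they were. Next I'll go above the knob.

apply_moves(
  targets=[0, -0.0106, 0.034, 0, 0, 0, -0.0106, 0.034, 0, 0, 0, -0.0106, 0.034, 0, 0, 0, -0.0106, 0.034, 0, 0, 0, -0.0106, 0.034, 0, 0, 0, -0.0106, 0.034, 0, 0, 0, -0.0106, 0.034, 0, 0, 0, -0.0106, 0.034, 0, 0, 0, -0.0106, 0.034, 0, 0, 0, 0, 0, 0.04, 0],
)

```text
clock: 8.38
eef_pos: [0.5504, -0.1212, 0.3235]
tcp_rot: [[1.0, -0.014, 0.008], [-0.014, -1.0, -0.005], [0.008, 0.005, -1.0]]
force: [1.9, -1.5, -0.4]
opening: 1.004
```

apply_moves(
  targets=[0, 0, 0, 0.03, 0, 0, 0, 0, 0, 0],
)

```text
clock: 8.55
eef_pos: [0.5471, -0.1144, 0.2838]
tcp_rot: [[1.0, -0.005, -0.006], [-0.005, -1.0, 0.001], [-0.006, -0.001, -1.0]]
force: [0.1, 1.3, -1.2]
opening: 1.002
```

```bash
python3 - <<'E'
from h import *
np.set_printoptions(precision=4,suppress=True)
o=manip.observe(); print(o["clock"],o["eef_pos"],o["force"],o["opening"])
c=snap("wrist","w3.png",s=1.5); print(-c["R"].T@c["t"])
for k in[(.5493,-.1164,.198),(.5507,-.1156,.189),(.55,-.114,.195)]:print(1.5*proj(c,[k]))
E
```

```text
8.55 [ 0.5471 -0.1144  0.2838] [ 0.1495  1.2605 -1.1911] 1.001749289864539
[ 0.5485 -0.0375  0.4276]
[[394.4115 300.4192]]
[[396.7786 294.022 ]]
[[395.631  294.6416]]
```

View pics/w3.png

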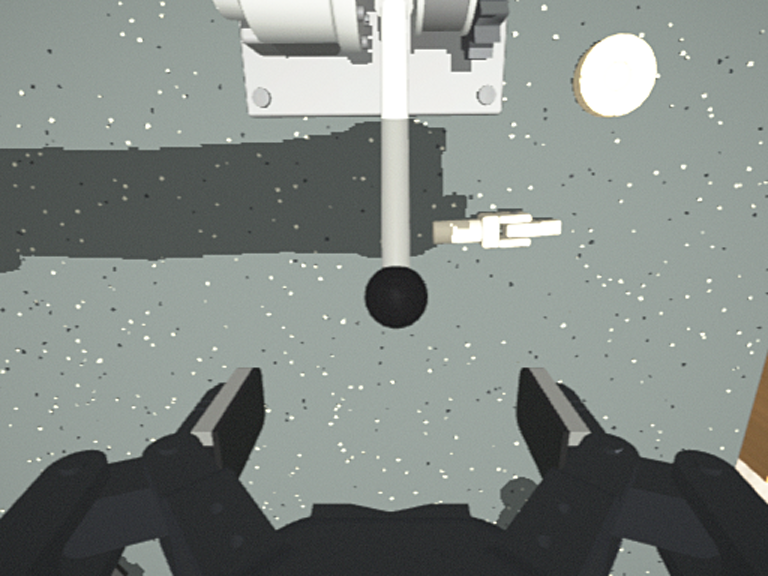

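The knob is at (397,297), about 4 mm to +x of the pads' mid-column at 390. That agrees with the fit to a few mm, so I'll descend and grip.

apply_moves(
  targets=[0, 0.0015, 0.002, 0.03, 0, 0, 0, 0, 0.03, 0, 0, 0, 0, 0.03, 0, 0, 0, 0, 0.023, 0, 0.4, 0, 0, 0, 0, 0.7, 0, 0, 0, 0, 1, 0, 0, 0, 0, 1, 0, 0, 0, 0, 1, 0, 0, 0, 0, 1, 0, 0, 0, 0],
)

```text
clock: 9.43
eef_pos: [0.5499, -0.1166, 0.1765]
tcp_rot: [[1.0, -0.001, -0.002], [-0.001, -1.0, -0.002], [-0.002, 0.002, -1.0]]
force: [-14.3, -4.1, 3.5]
opening: 0.387
```

apply_moves(
  targets=[1, -0.001, -0.0081, -0.0153, 0, 1, 0, -0.0103, -0.0162, 0, 1, 0, 0, 0, 0],
)

```text
clock: 9.68
eef_pos: [0.5497, -0.0951, 0.2103]
tcp_rot: [[1.0, 0.003, 0.0], [0.003, -1.0, -0.001], [0.0, 0.001, -1.0]]
force: [-8.0, 4.2, -1.8]
opening: 0.386
```

Forces are small, so I'll continue along the arc.

apply_moves(
  targets=[1, 0, -0.0117, -0.0152, 0, 1, 0, -0.0129, -0.0142, 0, 1, 0, -0.0142, -0.0129, 0, 1, 0, 0, 0, 0],
)

```text
clock: 10.02
eef_pos: [0.5496, -0.0543, 0.2521]
tcp_rot: [[1.0, 0.004, 0.0], [0.004, -1.0, 0.001], [0.0, -0.001, -1.0]]
force: [-6.7, 9.2, -7.7]
opening: 0.387
```

apply_moves(
  targets=[1, 0, -0.0152, -0.0117, 0, 1, 0, -0.0162, -0.0103, 0, 1, 0, 0, 0, 0],
)

```text
clock: 10.27
eef_pos: [0.5493, -0.021, 0.2732]
tcp_rot: [[1.0, 0.006, 0.0], [0.006, -1.0, 0.003], [0.0, -0.003, -1.0]]
force: [-2.9, 14.6, -20.2]
opening: 0.372
```

apply_moves(
  targets=[1, 0, -0.018, -0.006, 0, 1, 0, 0, 0, 0],
)

```text
clock: 10.43
eef_pos: [0.5503, -0.0049, 0.2798]
tcp_rot: [[1.0, 0.003, 0.002], [0.003, -1.0, 0.001], [0.002, -0.001, -1.0]]
force: [0.4, 0.2, 0.3]
opening: 0.106
```

The grip has come off the knob: the opening is 0.106 and still closing. I'll stop and look.

```bash
python3 - <<'E'
from h import *
a=manip.camera("side")["img"][90:330,180:480]; b=manip.camera("top")["img"][150:330,150:350]
cv2.imwrite("pics/m1.png",np.hstack([cv2.resize(a,(500,400),interpolation=2),cv2.resize(b,(300,270),interpolation=2) if 0 else cv2.copyMakeBorder(cv2.resize(b,(300,270),interpolation=2),0,130,0,0,0)]))
E
```

```text
(no output)
```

View pics/m1.png

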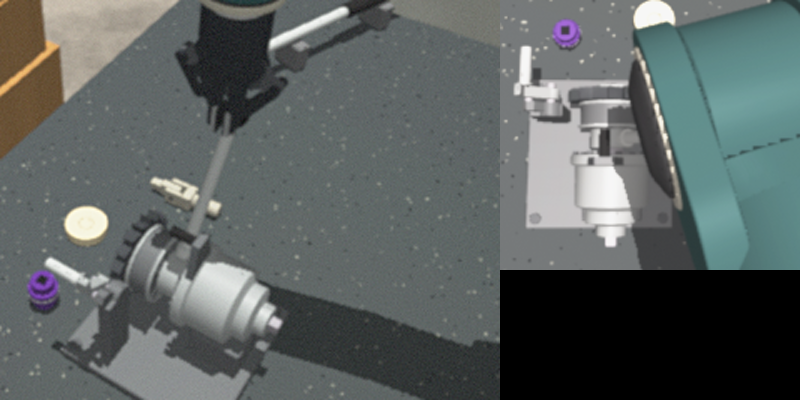

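The side view shows the rod ending at the closed fingertips with the knob hidden behind them, and the pawl still over. The ball squeezed out of the pads. I'll rise, open and measure the knob again.

apply_moves(
  targets=[1, 0, 0, -0.03, 0, 1, 0, 0, -0.04, 0, 0, 0, 0, -0.03, 0, 0, 0, 0.03, 0, 0, 0, 0, 0.03, 0, 0, 0, 0, 0, 0, 0],
)

```text
clock: 11.03
eef_pos: [0.5501, -0.0755, 0.3782]
tcp_rot: [[1.0, -0.008, 0.001], [-0.008, -1.0, -0.002], [0.001, 0.002, -1.0]]
force: [-0.1, -1.0, -0.6]
opening: 0.561
```

```bash
python3 - <<'E'
from h import *
np.set_printoptions(precision=4,suppress=True)
o=manip.observe(); print(o["clock"],o["eef_pos"],o["force"],o["opening"])
c=snap("wrist","w4.png",s=1.5); s=manip.camera("side"); p=np.load("p.npy"); q=p.copy(); q[1]+=.003
for d in np.arange(.1,1,.1): print(round(d,1),T(q,knob(d)),1.5*proj(c,T(q,knob(d))),proj(s,T(q,knob(d))))
m=cv2.inRange(s["img"],(0,0,0),(40,40,40)); cv2.imwrite("pics/m2.png",np.hstack([cv2.resize(c["img"],(533,400)),cv2.resize(s["img"][90:330,240:400],(267,400),interpolation=2)]))
E
```

```text
11.0333 [ 0.5501 -0.0755  0.3782] [-0.0938 -1.0143 -0.5726] 0.5614170040185906
0.1 [[0.5477 0.0165 0.3096]] [[382.4569 116.6586]] [[310.2486 162.2823]]
0.2 [[ 0.548  -0.0041  0.3019]] [[383.7106 163.34  ]] [[315.0456 159.2683]]
0.3 [[ 0.5482 -0.0238  0.2921]] [[384.8132 202.2143]] [[319.3367 157.4064]]
0.4 [[ 0.5484 -0.0425  0.2804]] [[385.7619 233.6383]] [[323.0993 156.6485]]
0.5 [[ 0.5486 -0.0598  0.267 ]] [[386.562  258.2461]] [[326.3221 156.934 ]]
0.6 [[ 0.5488 -0.0758  0.2518]] [[387.2243 276.8032]] [[329.0035 158.1931]]
0.7 [[ 0.549  -0.0902  0.2352]] [[387.7624 290.1043]] [[331.1495 160.3507]]
0.8 [[ 0.5491 -0.1028  0.2172]] [[388.1903 298.9099]] [[332.7724 163.3292]]
0.9 [[ 0.5493 -0.1136  0.198 ]] [[388.5218 303.9109]] [[333.8894 167.0506]]
```

View pics/m2.png

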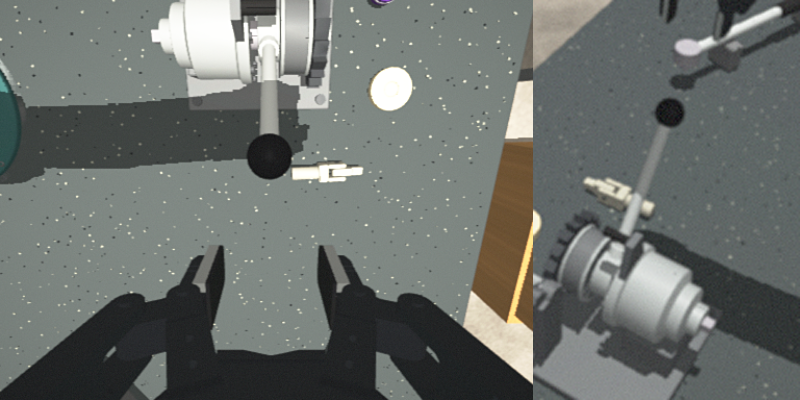

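The wrist picture puts the knob at about (388,223) at 1.5x, and the side crop gives raw (322,157). Both correspond to a drum value of about 0.37. From here a plain push with shut fingers on the knob's -y side is safer than gripping.

apply_moves(
  targets=[1, 0, 0.02, 0, 0, 1, 0, 0, 0, 0, 1, 0, 0, 0.03, 0, 1, 0, 0, 0.03, 0, 1, 0, 0, 0.03, 0, 1, 0, 0, 0.018, 0, 1, 0, 0, 0, 0],
)

```text
clock: 11.72
eef_pos: [0.5486, -0.0883, 0.2663]
tcp_rot: [[1.0, 0.001, -0.004], [0.001, -1.0, 0.001], [-0.004, -0.001, -1.0]]
force: [0.6, -0.1, -0.4]
opening: 0.001
```

apply_moves(
  targets=[1, 0, -0.01, 0, 0, 1, 0, -0.008, 0, 0, 1, 0, -0.006, -0.002, 0, 1, 0, -0.006, -0.002, 0, 1, 0, 0, 0, 0],
)

```text
clock: 12.13
eef_pos: [0.5508, -0.0579, 0.2755]
tcp_rot: [[1.0, 0.001, 0.003], [0.001, -1.0, -0.002], [0.003, 0.002, -1.0]]
force: [0.2, -0.7, 1.2]
opening: -0.001
```

apply_moves(
  targets=[1, 0, -0.007, -0.003, 0, 1, 0, -0.007, -0.003, 0, 1, 0, -0.007, -0.003, 0, 1, 0, -0.007, -0.003, 0, 1, 0, 0, 0, 0],
)

```text
clock: 12.55
eef_pos: [0.5506, -0.0294, 0.2874]
tcp_rot: [[1.0, 0.001, 0.003], [0.001, -1.0, -0.001], [0.003, 0.001, -1.0]]
force: [-1.1, 0.4, 0.8]
opening: -0.002
```

```bash
cat >> h.py <<'E'
def drum(q):
    """dark blob of the knob in the side view -> best drum value"""
    s=manip.camera("side"); ds=np.arange(-.05,.6,.01)
    P=proj(s,T(q,[knob(d) for d in ds])); return s,ds,P
E
python3 - <<'E'
from h import *
np.set_printoptions(precision=4,suppress=True)
o=manip.observe(); print(o["clock"],o["eef_pos"],o["force"])
t=manip.camera("top"); s=manip.camera("side"); p=np.load("p.npy"); p[1]+=.003
for d in (0,.1,.2,.3,.4): print(d,proj(s,T(p,knob(d))),proj(t,T(p,knob(d))))
cv2.imwrite("pics/m3.png",np.hstack([cv2.resize(s["img"][110:290,220:380],(400,450),interpolation=2),cv2.resize(manip.camera("wrist")["img"],(400,300))if 0 else cv2.resize(manip.camera("wrist")["img"][:,100:441],(400,450))]))
E
```

```text
12.55 [ 0.5506 -0.0294  0.2874] [-1.0931  0.3871  0.7909]
0 [[304.9807 166.4798]] [[250.5849 237.6624]]
0.1 [[310.2486 162.2823]] [[264.1739 237.8069]]
0.2 [[315.0456 159.2683]] [[276.8998 238.0186]]
0.3 [[319.3367 157.4064]] [[288.552  238.2905]]
0.4 [[323.0993 156.6485]] [[298.9664 238.6145]]
```

View pics/m3.png

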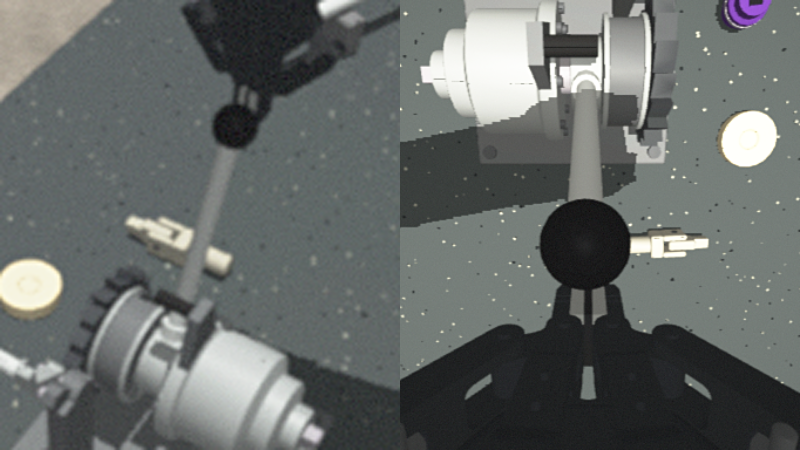

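The side view has the knob at raw (314,160), a drum value of about 0.18, so the push is working. About 15 mm more brings it to about 0.10.

apply_moves(
  targets=[1, 0, -0.005, -0.002, 0, 1, 0, -0.005, -0.002, 0, 1, 0, -0.005, -0.002, 0, 1, 0, 0, 0, 0, 1, 0, 0, 0, 0],
)

```text
clock: 13.12
eef_pos: [0.55, -0.0155, 0.2914]
tcp_rot: [[1.0, 0.001, 0.0], [0.001, -1.0, 0.0], [0.0, -0.0, -1.0]]
force: [-0.5, 0.5, -0.5]
opening: -0.003
```

```bash
cat >> h.py <<'E'
def knobpix(name,q):
    c=manip.camera(name); g=c["img"].max(2); P=proj(c,T(q,[knob(d) for d in np.arange(-.1,.5,.005)]))
    f=-cv2.GaussianBlur(g,(0,0),4).astype(float); v=[f[int(round(y)),int(round(x))] for x,y in P]
    return np.arange(-.1,.5,.005)[int(np.argmax(v))],-max(v)
E
python3 - <<'E'
from h import *
o=manip.observe(); print(o["clock"],o["eef_pos"],o["force"])
p=np.load("p.npy"); p[1]+=.003
s=manip.camera("side"); m=cv2.inRange(s["img"].max(2),0,30)
m[:150]=m[:150]; n,l,st,ce=cv2.connectedComponentsWithStats(m[148:185,285:340]); print(st,ce+[285,148])
for n in("side","top"): print(knobpix(n,p))
E
```

```text
13.1167 [ 0.55001192 -0.01549263  0.29140862] [-0.51348368  0.50119365 -0.53861385]
[[   0    0   55   37 1914]
 [  43    0    1    1    1]
 [  36    4    1    1    1]
 [  18    6   17   17  119]] [[312.09665622 166.27063741]
 [328.         148.        ]
 [321.         152.        ]
 [310.23529412 161.91596639]]
(np.float64(0.09000000000000016), np.float64(36.0))
(np.float64(0.06000000000000014), np.float64(61.0))
```

The knob centroid at raw (310.2,161.9) matches drum 0.10 almost exactly. Now I'll back off, rise, and spin for the pin.

apply_moves(
  targets=[1, 0, 0.03, 0, 0, 1, 0, 0, -0.03, 0, 1, 0, 0, -0.04, 0, 0.5, 0, 0, -0.03, 7, 0, 0, 0, 0, 7, 0, 0, 0, 0, 7, 0, 0, 0, 0, 7, 0, 0, 0, 0, 7, 0, 0, 0, 0, 7, 0, 0, 0, 0, 7],
)

```text
clock: 14.1
eef_pos: [0.5499, -0.046, 0.3911]
tcp_rot: [[0.652, -0.759, -0.0], [-0.759, -0.652, 0.0], [-0.0, 0.0, -1.0]]
force: [0.5, 0.8, -1.0]
opening: 0.977
```

apply_moves(
  targets=[0, 0, 0, 0, 7, 0, 0, 0, 0, 7, 0, 0, 0, 0, 7, 0, 0, 0, 0, 7, 0, 0, 0, 0, 7, 0, 0, 0, 0, 6, 0, 0, 0, 0, 0],
)

```text
clock: 14.68
eef_pos: [0.55, -0.046, 0.3911]
tcp_rot: [[-0.005, -1.0, -0.0], [-1.0, 0.005, 0.0], [-0.0, 0.0, -1.0]]
force: [-0.1, 0.1, 0.5]
opening: 1.001
```

apply_moves(
  targets=[0, 0, -0.032, 0, 0, 0, 0, -0.032, 0, 0, 0, 0, -0.032, 0, 0, 0, -0.03, 0, 0, 0, 0, -0.03, 0, 0, 0, 0, -0.03, 0, 0, 0, 0, -0.03, 0, 0, 0, 0, -0.03, 0, 0, 0, 0, -0.03, 0, 0, 0, 0, 0, 0, 0, 0],
)

```text
clock: 15.52
eef_pos: [0.6446, 0.1407, 0.391]
tcp_rot: [[0.011, -1.0, -0.001], [-1.0, -0.011, 0.003], [-0.003, 0.001, -1.0]]
force: [-0.4, 0.2, 1.0]
opening: 1.004
```

apply_moves(
  targets=[0, -0.03, 0, 0, 0, 0, -0.03, 0, 0.01, 0, 0, 0, 0, 0.035, 0, 0, 0, 0, 0.035, 0, 0, 0, 0, 0.035, 0, 0, 0, 0, 0.035, 0, 0, 0, 0, 0.035, 0, 0, 0, 0, 0.03, 0, 0, 0, 0, 0.018, 0, 0.4, 0, 0, 0.01, 0],
)

```text
clock: 16.35
eef_pos: [0.6449, 0.1934, 0.1452]
tcp_rot: [[0.004, -1.0, -0.004], [-1.0, -0.004, -0.0], [0.0, 0.004, -1.0]]
force: [0.1, -0.6, -0.2]
opening: 0.883
```

apply_moves(
  targets=[0.7, 0, 0, 0, 0, 1, 0, 0, 0, 0, 1, 0, 0, 0, 0, 1, 0, 0, 0, 0, 1, 0, 0, 0, 0, 1, 0, 0, 0, 0],
)

```text
clock: 16.85
eef_pos: [0.6465, 0.1945, 0.1496]
tcp_rot: [[0.001, -1.0, 0.002], [-1.0, -0.001, 0.001], [-0.001, -0.002, -1.0]]
force: [0.6, 1.7, 6.7]
opening: 0.14
```

apply_moves(
  targets=[1, 0.0067, 0, -0.0043, 0, 1, 0.0073, 0, -0.0032, 0, 1, 0.0078, 0, -0.0018, 0, 1, 0, 0, 0, 0],
)

```text
clock: 17.18
eef_pos: [0.6468, 0.175, 0.1606]
tcp_rot: [[0.002, -1.0, 0.004], [-1.0, -0.002, 0.005], [-0.005, -0.004, -1.0]]
force: [-2.6, 13.3, 17.4]
opening: 0.137
```

apply_moves(
  targets=[1, 0.007, 0, -0.0019, 0, 1, 0.0079, 0, 0.001, 0, 1, 0.0077, 0, 0.0023, 0, 1, 0, 0, 0, 0],
)

```text
clock: 17.52
eef_pos: [0.6468, 0.1497, 0.158]
tcp_rot: [[-0.0, -1.0, 0.002], [-1.0, 0.0, 0.002], [-0.002, -0.002, -1.0]]
force: [-3.3, 2.7, 16.3]
opening: 0.133
```

apply_moves(
  targets=[1, 0.0071, 0, 0.0033, 0, 1, 0.0063, 0, 0.0044, 0, 1, 0.0035, 0, 0.004, 0, 1, 0, 0, 0, 0],
)

```text
clock: 17.85
eef_pos: [0.6474, 0.1329, 0.1456]
tcp_rot: [[-0.0, -1.0, 0.004], [-1.0, 0.0, 0.002], [-0.002, -0.004, -1.0]]
force: [5.1, 3.1, 9.2]
opening: 0.134
```

apply_moves(
  targets=[1, 0.0025, 0, 0.003, 0, 0.7, 0, 0, 0, 0, 0.4, 0, 0, 0, 0, 0, 0, 0, 0, 0, 0, 0, 0, 0, 0, 0, 0, 0, 0, 0, 0, 0, 0, -0.03, 0, 0, 0, 0, -0.035, 0, 0, 0, 0, -0.035, 0, 0, 0, 0, -0.035, 0],
)

```text
clock: 18.68
eef_pos: [0.6456, 0.1303, 0.2781]
tcp_rot: [[0.0, -1.0, -0.0], [-1.0, -0.0, 0.0], [-0.0, 0.0, -1.0]]
force: [0.3, -0.3, -0.5]
opening: 0.996
```

apply_moves(
  targets=[0, 0, 0, -0.035, 0, 0, 0, 0, -0.035, 0, 0, 0, 0, -0.035, 0, 0, 0, 0, 0, 0],
)

```text
clock: 19.02
eef_pos: [0.6471, 0.1311, 0.3888]
tcp_rot: [[0.0, -1.0, 0.008], [-1.0, -0.0, 0.002], [-0.002, -0.008, -1.0]]
force: [1.4, 0.5, 0.6]
opening: 0.998
```

```bash
python3 - <<'E'
from h import *
o=manip.observe(); print(o["clock"],o["eef_pos"],o["force"],o["opening"])
p=np.load("p.npy"); p[1]+=.003
s=manip.camera("side");w=manip.camera("wrist")
for l in(0,.1,.2,.3): print(l,proj(s,T(p,pin(l,.115))),proj(w,T(p,pin(l,.115))))
print([knobpix(n,p) for n in("side","top")])
cv2.imwrite("pics/m4.png",np.hstack([cv2.resize(s["img"][150:290,210:350],(400,400),interpolation=2),cv2.resize(w["img"][120:280,180:340],(400,400),interpolation=2)]))
E
```

```text
19.0167 [0.64710256 0.13111629 0.38876793] [1.44376696 0.46056862 0.59127868] 0.9977470809420722
0 [[230.37443555 229.29054963]] [[264.09325098 151.51534216]]
0.1 [[229.67717859 228.74844523]] [[262.44939137 152.02302125]]
0.2 [[228.86997283 228.39639997]] [[260.472728   152.51385641]]
0.3 [[227.95935519 228.24051877]] [[258.17768848 152.98141213]]
[(np.float64(0.07000000000000015), np.float64(47.0)), (np.float64(0.49500000000000055), np.float64(117.0))]
```

View pics/m4.png

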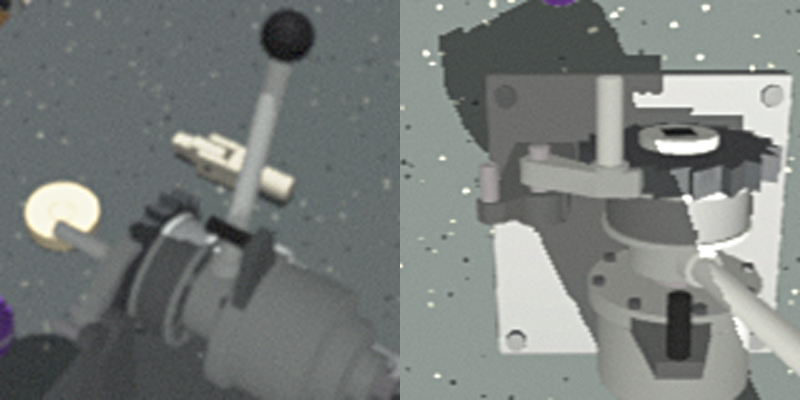

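The pawl is back on the wheel: the pin end at raw (231,231.5) side and (263.6,152.8) wrist gives a lift of about 0 to 0.1. The knob at raw (310.4,162.6) puts the drum still at about 0.10. Now I'll go round behind the knob to push.

apply_moves(
  targets=[1, 0, 0, 0, -7, 1, 0, 0, 0, -7, 1, 0, 0, 0, -7, 1, 0, 0, 0, -7, 1, 0, 0, 0, -7, 1, 0, 0, 0, -7, 1, 0, 0, 0, -7, 1, 0, 0, 0, -7, 1, 0, 0, 0, -7, 1, 0, 0, 0, -7],
)

```text
clock: 20.05
eef_pos: [0.6457, 0.13, 0.3801]
tcp_rot: [[0.942, -0.336, -0.002], [-0.336, -0.942, -0.0], [-0.002, 0.001, -1.0]]
force: [-0.5, 0.0, 0.0]
opening: -0.002
```

apply_moves(
  targets=[1, 0, 0, 0, -7, 1, 0, 0, 0, -7, 1, 0, 0, 0, -6, 1, -0.016, 0.03, 0, 0, 1, -0.016, 0.03, 0, 0, 1, -0.016, 0.03, 0, 0, 1, -0.016, 0.03, 0, 0, 1, -0.016, 0.03, 0, 0, 1, -0.016, 0.03, 0, 0, 1, 0, 0, 0, 0],
)

```text
clock: 20.88
eef_pos: [0.5478, -0.0567, 0.3801]
tcp_rot: [[1.0, -0.008, -0.003], [-0.008, -1.0, -0.002], [-0.003, 0.002, -1.0]]
force: [-0.8, -1.2, 0.1]
opening: 0.005
```

apply_moves(
  targets=[1, 0, 0, 0, 0, 1, 0, 0, 0.035, 0, 1, 0, 0, 0.035, 0, 1, 0, 0, 0.025, 0, 1, 0, 0, 0, 0],
)

```text
clock: 21.3
eef_pos: [0.548, -0.049, 0.2816]
tcp_rot: [[1.0, 0.002, -0.007], [0.002, -1.0, 0.002], [-0.007, -0.002, -1.0]]
force: [-0.8, -0.3, -0.3]
opening: -0.005
```

apply_moves(
  targets=[1, 0, -0.01, -0.005, 0, 1, 0, -0.01, -0.005, 0, 1, 0, -0.01, 0, 0, 1, 0, -0.008, 0, 0, 1, 0, -0.006, 0, 0, 1, 0, -0.004, 0, 0, 1, 0, 0, 0, 0],
)

```text
clock: 21.88
eef_pos: [0.55, -0.0009, 0.2968]
tcp_rot: [[1.0, 0.001, 0.0], [0.001, -1.0, 0.0], [0.0, -0.0, -1.0]]
force: [-0.2, 0.1, 0.1]
opening: -0.001
```

apply_moves(
  targets=[1, 0, -0.002, 0, 0, 1, 0, -0.002, 0, 0, 1, 0, 0, 0, 0],
)

```text
clock: 22.13
eef_pos: [0.55, 0.0021, 0.2965]
tcp_rot: [[1.0, -0.0, -0.0], [-0.0, -1.0, -0.0], [-0.0, 0.0, -1.0]]
force: [-0.6, -2.2, 1.3]
opening: -0.002
```

apply_moves(
  targets=[1, 0, -0.0015, 0, 0, 1, 0, -0.0015, 0, 0, 1, 0, 0, 0, 0],
)

```text
clock: 22.38
eef_pos: [0.55, 0.0053, 0.2965]
tcp_rot: [[1.0, 0.0, 0.0], [0.0, -1.0, 0.0], [0.0, -0.0, -1.0]]
force: [0.5, -2.8, 2.4]
opening: -0.0
```

apply_moves(
  targets=[1, 0, -0.0015, 0, 0, 1, 0, 0, 0, 0],
)

```text
clock: 22.55
eef_pos: [0.55, 0.0069, 0.2965]
tcp_rot: [[1.0, 0.0, -0.0], [0.0, -1.0, 0.0], [-0.0, -0.0, -1.0]]
force: [-0.7, -2.9, 2.1]
opening: -0.001
```

apply_moves(
  targets=[1, 0, -0.0015, 0, 0, 1, 0, 0, 0, 0],
)

```text
clock: 22.72
eef_pos: [0.55, 0.0084, 0.2965]
tcp_rot: [[1.0, 0.0, -0.0], [0.0, -1.0, 0.0], [-0.0, -0.0, -1.0]]
force: [-0.8, -2.6, 2.8]
opening: -0.003
```

apply_moves(
  targets=[1, 0, -0.0015, 0, 0, 1, 0, 0, 0, 0],
)

```text
clock: 22.88
eef_pos: [0.55, 0.0099, 0.2965]
tcp_rot: [[1.0, 0.0, -0.0], [0.0, -1.0, 0.0], [-0.0, -0.0, -1.0]]
force: [-0.3, -2.4, 2.2]
opening: 0.001
```

No bite yet. I'll check the knob in the side image before going on.

```bash
cat >> h.py <<'E'
def knobc():
    s=manip.camera("side"); m=cv2.inRange(s["img"].max(2),0,30)[150:190,280:335]
    n,l,st,ce=cv2.connectedComponentsWithStats(m); i=1+np.argmax(st[1:,4]); return st[i],ce[i]+[280,150],s
E
python3 - <<'E'
from h import *
p=np.load("p.npy"); p[1]+=.003
st,c,s=knobc(); print(st,c)
for d in(-.1,-.05,0,.05): print(d,proj(s,T(p,knob(d))))
cv2.imwrite("pics/s5.png",cv2.resize(s["img"][130:270,210:350],(700,560),interpolation=2))
E
```

```text
[ 16   9  18  17 112] [304.13392857 167.1875    ]
-0.1 [[299.29134139 171.87082214]]
-0.05 [[302.18510078 169.02641935]]
0 [[304.98074328 166.47980027]]
0.05 [[307.67076249 164.23196413]]
```

apply_moves(
  targets=[1, 0, -0.0015, 0, 0, 1, 0, 0, 0, 0],
)

```text
clock: 23.1
eef_pos: [0.55, 0.0111, 0.2965]
tcp_rot: [[1.0, -0.0, -0.0], [-0.0, -1.0, -0.0], [-0.0, 0.0, -1.0]]
force: [-1.1, -5.7, 3.0]
opening: 0.0
```

apply_moves(
  targets=[1, 0, -0.0015, 0, 0, 1, 0, 0, 0, 0],
)

```text
clock: 23.27
eef_pos: [0.5501, 0.0122, 0.2966]
tcp_rot: [[1.0, -0.001, -0.0], [-0.001, -1.0, -0.001], [-0.0, 0.001, -1.0]]
force: [-1.5, -7.5, 4.9]
opening: 0.003
```

The force is rising, so the pawl is taking it. I'll press on gently to a firm push.

apply_moves(
  targets=[1, 0, -0.002, 0, 0, 1, 0, 0, 0, 0],
)

```text
clock: 23.43
eef_pos: [0.5501, 0.0136, 0.2966]
tcp_rot: [[1.0, -0.001, -0.0], [-0.001, -1.0, -0.002], [-0.0, 0.002, -1.0]]
force: [-2.0, -9.9, 6.2]
opening: -0.0
```

apply_moves(
  targets=[1, 0, -0.002, 0, 0, 1, 0, 0, 0, 0],
)

```text
clock: 23.6
eef_pos: [0.5502, 0.0149, 0.2967]
tcp_rot: [[1.0, -0.002, -0.0], [-0.002, -1.0, -0.003], [-0.0, 0.003, -1.0]]
force: [-1.6, -14.7, 8.6]
opening: 0.002
```

apply_moves(
  targets=[1, 0, -0.002, 0, 0, 1, 0, 0, 0, 0],
)

```text
clock: 23.77
eef_pos: [0.5503, 0.0162, 0.2968]
tcp_rot: [[1.0, -0.003, -0.0], [-0.003, -1.0, -0.004], [-0.0, 0.004, -1.0]]
force: [-2.8, -18.5, 11.8]
opening: 0.002
```

apply_moves(
  targets=[1, 0, -0.001, 0, 0, 1, 0, 0, 0, 0, 1, 0, 0, 0, 0],
)

```text
clock: 24.02
eef_pos: [0.5503, 0.0166, 0.2968]
tcp_rot: [[1.0, -0.003, -0.0], [-0.003, -1.0, -0.004], [-0.0, 0.004, -1.0]]
force: [-4.8, -22.6, 15.2]
opening: -0.003
```

That is a firm push: 22.6 N horizontally, and about 4 mm of travel since the pawl took it. I'll ease off, back away and check.

apply_moves(
  targets=[1, 0, 0.003, 0, 0, 1, 0, 0.004, 0, 0, 1, 0, 0.005, 0, 0, 1, 0, 0.01, 0, 0, 1, 0, 0.02, 0, 0, 1, 0, 0.03, 0, 0, 1, 0, 0.03, -0.02, 0, 1, 0, 0.03, -0.03, 0, 1, 0, 0, -0.03, 0, 1, 0, 0, 0, 0],
)

```text
clock: 24.85
eef_pos: [0.5512, -0.1137, 0.3806]
tcp_rot: [[1.0, -0.003, 0.005], [-0.003, -1.0, -0.0], [0.005, 0.0, -1.0]]
force: [0.5, 1.3, 0.1]
opening: -0.004
```

```bash
python3 - <<'E'
from h import *
o=manip.observe(); print(o["clock"],o["eef_pos"],o["force"])
p=np.load("p.npy"); p[1]+=.003
st,c,s=knobc(); print(st,c)
for d in(-.05,-.025,0,.025): print(d,proj(s,T(p,knob(d))))
for l in(0,.1,.2): print(l,proj(s,T(p,pin(l,.115))))
t=manip.camera("top")
cv2.imwrite("pics/m5.png",np.hstack([cv2.resize(s["img"][150:290,210:350],(400,400),interpolation=2),cv2.resize(t["img"][150:260,150:260],(400,400),interpolation=2)]))
E
```

```text
24.85 [ 0.55123115 -0.11370015  0.38062133] [0.48732343 1.33029009 0.07093208]
[16 18 11  8 25] [300.88 172.6 ]
-0.05 [[302.18510078 169.02641935]]
-0.025 [[303.59567738 167.71578609]]
0 [[304.98074328 166.47980027]]
0.025 [[306.33938902 165.3185348 ]]
0 [[230.37443555 229.29054963]]
0.1 [[229.67717859 228.74844523]]
0.2 [[228.86997283 228.39639997]]
```

View pics/m5.png

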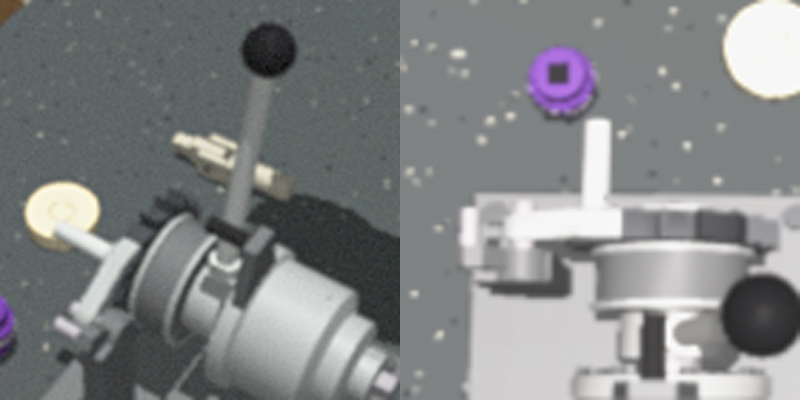

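The knob at raw (304.2,167.5) matches where the force began to rise, which is the lock value. The pin end at raw (230.3,230.5) agrees with a pawl at home, but the cameras can't resolve the last 0.1 rad. I'll probe the pin's top lightly with shut fingers: it should be at z of about 0.154 if home, and about 4 mm higher per 0.1 rad of lift.

apply_moves(
  targets=[1, 0.0116, -0.0298, 0, 0, 1, 0.0116, -0.0298, 0, 0, 1, 0.0116, -0.0298, 0, 0, 1, 0.0116, -0.0298, 0, 0, 1, 0.0116, -0.0298, 0, 0, 1, 0.0116, -0.0298, 0, 0, 1, 0.0116, -0.0298, 0, 0, 1, 0.0116, -0.0298, 0, 0, 1, 0, 0, 0, 0, 1, 0, 0, 0, 0],
)

```text
clock: 25.78
eef_pos: [0.6422, 0.129, 0.3744]
tcp_rot: [[1.0, 0.004, -0.002], [0.004, -1.0, 0.001], [-0.002, -0.001, -1.0]]
force: [0.1, -0.8, -0.2]
opening: -0.001
```

apply_moves(
  targets=[1, 0, 0, 0.035, 0, 1, 0, 0, 0.035, 0, 1, 0, 0, 0.035, 0, 1, 0, 0, 0.035, 0, 1, 0, 0, 0.035, 0, 1, 0, 0, 0.02, 0, 1, 0, 0, 0.015, 0, 1, 0, 0, 0, 0],
)

```text
clock: 26.45
eef_pos: [0.6415, 0.1251, 0.1628]
tcp_rot: [[1.0, -0.001, -0.004], [-0.001, -1.0, -0.001], [-0.004, 0.001, -1.0]]
force: [-0.7, -0.2, 0.5]
opening: -0.001
```

apply_moves(
  targets=[1, 0, 0, 0.003, 0, 1, 0, 0, 0.002, 0, 1, 0, 0, 0, 0],
)

```text
clock: 26.7
eef_pos: [0.6432, 0.1266, 0.162]
tcp_rot: [[1.0, -0.0, 0.001], [-0.0, -1.0, 0.0], [0.001, -0.0, -1.0]]
force: [-0.6, 0.3, -0.1]
opening: 0.0
```

apply_moves(
  targets=[1, 0, 0, 0.002, 0, 1, 0, 0, 0, 0],
)

```text
clock: 26.87
eef_pos: [0.643, 0.1266, 0.1594]
tcp_rot: [[1.0, -0.0, 0.001], [-0.0, -1.0, 0.0], [0.001, -0.0, -1.0]]
force: [0.7, -0.3, -0.1]
opening: 0.0
```

apply_moves(
  targets=[1, 0, 0, 0.002, 0, 1, 0, 0, 0, 0],
)

```text
clock: 27.03
eef_pos: [0.6428, 0.1266, 0.1569]
tcp_rot: [[1.0, 0.0, -0.0], [0.0, -1.0, -0.0], [-0.0, 0.0, -1.0]]
force: [-0.2, 0.3, -0.1]
opening: -0.0
```

apply_moves(
  targets=[1, 0, 0, 0.0015, 0, 1, 0, 0, 0, 0],
)

```text
clock: 27.2
eef_pos: [0.6427, 0.1266, 0.1552]
tcp_rot: [[1.0, 0.0, -0.0], [0.0, -1.0, -0.0], [-0.0, 0.0, -1.0]]
force: [-0.6, -1.0, 0.2]
opening: 0.001
```

apply_moves(
  targets=[1, 0, 0, 0.0015, 0, 1, 0, 0, 0, 0],
)

```text
clock: 27.37
eef_pos: [0.6429, 0.1266, 0.1541]
tcp_rot: [[1.0, 0.0, 0.0], [0.0, -1.0, -0.0], [0.0, 0.0, -1.0]]
force: [-1.3, -1.7, 2.9]
opening: -0.003
```

apply_moves(
  targets=[1, 0, 0, 0.001, 0, 1, 0, 0, 0, 0],
)

```text
clock: 27.53
eef_pos: [0.643, 0.1266, 0.1538]
tcp_rot: [[1.0, -0.0, 0.001], [-0.0, -1.0, -0.0], [0.001, 0.0, -1.0]]
force: [-4.9, -3.5, 12.6]
opening: 0.0
```

The fingers met the pin's top firmly at z 0.154, which is exactly the home height. I'll leave straight up, settle, confirm the knob hasn't moved, and hand in.

apply_moves(
  targets=[1, 0, 0, -0.003, 0, 1, 0, 0, -0.02, 0, 1, 0, 0, -0.035, 0, 1, 0, 0, -0.035, 0, 1, 0, 0, -0.035, 0, 1, 0, 0, -0.035, 0, 1, 0, 0, -0.035, 0, 1, 0, 0, -0.02, 0, 1, 0, 0, 0, 0, 1, 0, 0, 0, 0],
)

```text
clock: 28.37
eef_pos: [0.643, 0.1269, 0.3719]
tcp_rot: [[1.0, 0.0, 0.002], [0.0, -1.0, 0.0], [0.002, -0.0, -1.0]]
force: [1.2, 0.0, -1.6]
opening: -0.0
```

```bash
python3 - <<'E'
from h import *
o=manip.observe(); print(o["clock"],o["eef_pos"],o["force"])
s=manip.camera("side"); t=manip.camera("top"); print(manip.camera("wrist")["img"].shape)
cv2.imwrite("pics/fin.png",np.hstack([cv2.resize(s["img"][150:290,210:350],(400,400),interpolation=2),cv2.resize(t["img"],(400,300))[:, :].copy() if 0 else cv2.copyMakeBorder(cv2.resize(t["img"],(400,300)),0,100,0,0,0)]))
E
```

```text
28.3667 [0.6429796  0.12687794 0.3718868 ] [ 1.16697727  0.01115906 -1.64440693]
(384, 512, 3)
```

```bash
python3 - <<'E'
from h import *
A=cv2.imread("pics/m5.png")[:400,:400]; B=cv2.imread("pics/fin.png")[:400,:400]
for n,(x0,y0,x1,y1) in{"knob":(235,15,300,85),"pin":(45,215,110,260)}.items():
    r=cv2.matchTemplate(B,A[y0:y1,x0:x1],cv2.TM_CCOEFF_NORMED); _,v,_,l=cv2.minMaxLoc(r); print(n,v,l,(x0,y0))
manip.hand_in()
E
```

```text
knob 0.9808913469314575 (235, 15) (235, 15)
pin 0.7053008079528809 (43, 313) (45, 215)
the job is handed in; nothing more can be done
```

The job is handed in: the drum is locked at the last tooth before the stop, resting back on the seated pawl. It took about 28 s of the 70 s, and no verdict was reported.

**What I did**
1. I lifted the pawl by its pin and threw it over onto its lug, with the side view confirming it stayed there.
2. I swung the lever up to a drum value of about 0.10.
3. I carried the pawl back and dropped it into the last gap.
4. I pushed the lever back with shut fingers. The pawl began to take it at about drum 0, and I stopped at about 23 N sideways (27 N in all), after about 6 mm (0.03 rad) of give.
5. I eased off and backed away.

**What went wrong:** My first grip on the knob slipped off at about drum 0.37. I finished the swing by pushing the knob instead.

**Last checks**
- **Pawl:** a light touch (up to about 13 N) found the pin's top at z 0.154 m, the height it should have when fully home.
- **Lever:** the knob had not moved between the check after the push and the final picture. The camera reading is −0.015 ± 0.02, which fits the lock value of 0.
- **Loose parts:** they looked undisturbed in every picture I viewed.

**Not confirmed:** I had reached the picture limit, so I could not view the last image. An automatic comparison of the pin in it found no trustworthy match (score 0.71 at the wrong place). I put that down to changed lighting or shadow from the arm now above it, but I did not check. The pin check therefore rests on the touch reading.

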